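Load a film roll into the bag sealer's unwind stand

TASK

Load the blue roll of bag film for the sealer: pushing it with the fingers, roll it up the ramp of the steel unwind stand and over the first white roller, home to the stop, so that it lies between the two white rollers. Keep it in hand all the way, so that it never runs loose or rolls back on the ramp, and do not lift it. Then tip the black hold-down bar over so that it comes down and rests on the roll; leave everything else on the table alone.

Things in the scene. Friction and masses are not known exactly. Their poses are not given: they have to be found in the camera images.
- stand: Steel film unwind stand, fixed. Origin on the table top under its middle; x points UPHILL along the ramp (level), y across, z up. The deck rises at 9 degrees from its foot at x = -0.100 to 24 mm height at x = +0.050. Channel 110 mm wide between side guides 20 mm high. Cheeks beside the rollers 52 mm high, hinge posts at x = 0.121 to 0.147, y = +-0.057, 72 mm high
- ramp_foot (a point): Middle of the ramp's lower edge, at table level: x = -0.100 in the stand's frame. The flared mouth of the side guides reaches 60 mm farther out on the table and is 17 mm wider on each side there. Mind the crate of sticks behind the stand: 0.32 m high, its nearest corner at world x = 0.57, y = 0.065; nothing tall stands on the table in front of it
- front_roller (a point): Middle of the first white roller, on its axle: x = 0.062, z = 0.0175 in the stand's frame. Both white rollers lie across the channel, turn freely and measure 18 mm diameter; the second one's axle is 44 mm farther uphill at the same height
- stop (a point): Middle of the face of the stop: an upright steel plate with two black rubber buffers behind the rollers, face at x = 0.116 in the stand's frame, top edge at z = 0.062
- seat (a point): Point of the stand where the roll's centre lies once it is home between the two white rollers: x = +0.084, y = 0, z = 0.0521 in the stand's frame; same axes as the stand. There the roll just meets the stop; it drops in by 6 mm over the first roller and then stays by itself
- film_roll: Roll of blue bag film on a cardboard core, a cylinder of 64 mm diameter and 100 mm length, about 0.3 kg, with a small paper tab. Origin at its centre, the y axis is the cylinder's axis (x and z turn as it rolls). It starts lying on the table before the ramp foot, its axis roughly across the ramp, and rolls freely; its film is slick (friction about 0.3)
- bail (a joint): Angle (rad) of the hold-down bar's hinge: 0 = leaning right back, away from the ramp; 0.49 = upright; grows as the bar swings towards the ramp and down; about 1.50 = resting on the seated roll; 2.0 = right down with no roll. Starts at 0.27 to 0.44. A slightly stiff hinge: it stays there, but pushed 0.4 rad or more past upright, it sinks slowly by its own weight
- bail_hinge (a point): Middle of the hold-down bar's hinge line (across the stand), at x = 0.134, z = 0.058 in the stand's frame; the bar's centre runs on a circle of 62 mm radius about it
- bail_bar (a point): Middle of the black rubber hold-down bar: 14 mm diameter, 94 mm long across the stand, between two thin arms. At the start about 118 to 120 mm above the table
- tape_roll: Bystander: brown-yellow roll of packing tape lying flat, 102 mm diameter, 48 mm high, on the right
- stick_bundle_blue: Bystander: bundle of wooden lolly sticks in blue bands, 53 x 118 x 12 mm, on the right
- stick_bundle_red: Bystander: bundle of wooden lolly sticks in red bands, 35 x 117 x 14 mm, at the back left
- mould_cup_a: Bystander: steel lolly mould standing on its rim, 38 x 64 mm, 95 mm high, at the back left
- mould_cup_b: Bystander: steel lolly mould standing on its rim, 38 x 64 mm, 95 mm high, at the back left
- topping_tub: Bystander: clear tub with blue lid, 89 x 129 x 60 mm, on the right
- probe_thermometer: Bystander: white digital probe thermometer lying flat, 22 x 199 x 15 mm, on the left

How it is judged:
On the way, in this order (a step that is already met when the one before it is completed fails the run):
1. the roll is on its way up the ramp, the bar still back (x of film_roll in the frame of stand between -0.04 and 0.045 m and value of joint bail below 0.7 rad), for 0.1 s.
2. the roll lies between the two white rollers, the bar still back (distance between film_roll and seat below 0.01 m and value of joint bail below 0.7 rad), for 0.2 s.
At the end, for the whole second after the job is handed in: The roll lies at rest between the two white rollers, its centre within 10 mm of the seat point and its axis along the rollers within 0.08 rad, and the hold-down bar rests on it (joint 1.38 to 1.62 rad, some contact force) (horizontal distance between film_roll and seat below 0.01 m and height (world z) of film_roll between 0.048 and 0.056 m and angle between the y axis of film_roll and the y axis of stand, either way round below 0.08 rad and linear speed of film_roll below 0.02 m/s and value of joint bail between 1.38 and 1.62 rad and contact force between bail and film_roll above 0.1 N); the robot touches nothing.
It fails at once if the roll runs loose or rolls back on the ramp: faster than 0.15 m/s there with nothing of the robot touching it (x of film_roll in the frame of stand between -0.09 and 0.05 m and contact force between each of the fingers, the arm and film_roll below 0.02 N and linear speed of film_roll above 0.15 m/s).
It fails at once if the roll is lifted (height (world z) of film_roll above 0.075 m or (x of film_roll in the frame of stand below 0.01 m and height (world z) of film_roll above 0.064 m) or (x of film_roll in the frame of stand below -0.06 m and height (world z) of film_roll above 0.053 m) or (x of film_roll in the frame of stand below -0.11 m and height (world z) of film_roll above 0.045 m)).
It fails at once if the roll falls off the table (height (world z) of film_roll below 0 m).
It fails at once if something else on the table is moved by more than 2 cm (distance of any of tape_roll, stick_bundle_blue, stick_bundle_red, mould_cup_a, mould_cup_b, topping_tub, probe_thermometer from where it was at the start of the episode above 0.02 m).
It also fails if it takes over 67 s, if anything falls off the work surface, if the arm or the gripper's body presses on something with over 40 N, if the wrist force passes 120 N, or if a joint passes its speed limit or range.

ROBOT

A 6-joint arm with a two-finger parallel gripper is mounted at the origin on a cart in front of the work surface, level with it; the furniture and walls round the work are solid. World frame = base frame: x ahead of the robot, y to its left, z up, the work surface at z = 0. Lengths are in m, angles in rad, forces in N, time in s.
With the tool pointing down it reaches from about 0.225 to 0.725 m from the base axis. Payload 3.1 kg.
Tool frame: the origin (TCP) lies midway between the tips of the shut fingers; the grasp point (between the pads) lies 19 mm behind it; z points along the fingers, y is the line along which they close (so a half turn about z gives the same grasp; the last joint's range is limited). The gripper opens to 85 mm and grips with 20 to 120 N. Pads are 22 mm wide; open, the fingers measure 114 mm over their backs; the gripper's body (76 mm by 85 mm) begins 54 mm behind the grasp point. The pads swing forward as they close: fully open they stand 13 mm farther back than shut.
Start: joints at [1.153, 0.048, 0.099, 1.622, 0, 1.443], TCP at [0.15, 0.503, 0.231] pointing down, gripper open.
Joint ranges: [-2.91, 2.91], [-0.99, 1.94], [-1.21, 1.42], [-2.12, 2.29], [-1.49, 1.47], [-3.14, 3.14]. Speed limits (rad/s): [2.79, 2.79, 3.14, 3.14, 3.14, 3.14].

INTERFACE

Orientations are given as a rotation vector (axis times angle).
In Python, from workcell import read_state, grab_frame, hand_in gives the robot as it stands. The module is installed in compiled form; this text tells all that it offers.
- The arm moves only by the tool send_rows, never from a script. Its argument "deltas" is one flat list of numbers, 5 for each row, row after row: the shift along the tool's x, y, z in mm, then the turn about the tool's z in degrees, then the closure, from 0 (fully open) to 1 (shut). A call has 1 to 20 rows; each row is the pose to reach, as a shift and turn from the pose commanded when the call began, along the tool's axes at that moment; what a row does not reach only later rows make up. A row lasts 1/8 s, in which the tool goes at most 62.5 mm and 10.7 degrees, less where a joint would pass 70% of its speed; a pose out of reach is approached as far as the arm can. A call with a gripper value outside its range is refused whole. The fingers move at their own pace and stop on an object; "newtons" is the grip in N (left out, the last holds). Time passes only in rows, so rows that repeat a pose let the fingers close. It gives the time, the measured TCP pose, the force, the opening and the grip force at its end, in the units of the state.
- read_state(): the state, without advancing time (a new reading comes with each control period).
- grab_frame(name): name is "scene" or "top" or "wrist"; returns a dict with "image" (420x560x3 uint8, red, green, blue), "depth" (420x560 float32, m along the optical axis (not along the pixel's ray), 0 where there is no reading), "camera_matrix" (3x3 intrinsics, pixels), "D" ([k1, k2, p1, p2, k3] as OpenCV has them; the pictures are not rectified), "pose" (4x4, takes a point from camera to world coordinates). Camera axes: x right, y up, looking along -z (the intrinsics and any distortion apply to the point x, -y, -z); pixel columns grow to the right and rows downward; lengths in m; the calibration is good to about 2 mm. A picture is of the moment at which its call begins.
- hand_in(): hands the job in; it is judged then, once.
The state is a dict: "time_s": time; "joint_positions": joint angles; "qd": joint speeds; "joint_torque": joint torques, N m; "tcp_pos": TCP position; "tool_rot": TCP orientation; "ft_force": force on the tool from outside, world axes, zero at the start; "ft_torque": the same for the moment, N m; "opening": finger opening in m; "grasp_force": force on a finger pad.
Only numpy, scipy, OpenCV 4.12 (cv2) and the standard library are available. Lean on these libraries where they do the work, as an engineer would, in place of code of your own. Each camera call takes 0.05 s, during which the arm holds its last target. There are 200 camera calls.

## Working session

There is one attempt and no reset: what is moved stays moved. The work goes in short steps, Python scripts to look and compute and a tool call to move; the robot and the scene stay as the last step left them, time stands still between calls to the robot, and variables do not carry over. Pictures are saved under pics/ and viewed, at most 13 in all, crops included, and the job is handed in when it is done.

Besides the shell and the picture viewer there is one more tool, called after ">>>" as name(argument=value, ...) on one line, values as JSON. send_rows: Moves the arm, as the interface text tells. Its arguments: {"type":"object","properties":{"deltas":{"type":"array","items":{"type":"number"}},"newtons":{"type":"number"}},"required":["deltas"]}

```bash
mkdir -p pics; python3 - <<'E'
from workcell import *
import cv2,numpy as np
s=read_state()
for k in("time_s","tcp_pos","tool_rot","opening","ft_force"):print(k,s[k])
for n in("top","scene"):
    f=grab_frame(n);np.savez(f"pics/{n}0.npz",**f)
    cv2.imwrite(f"pics/{n}0.png",f["image"][:,:,::-1]);print(n,f["pose"].round(3).tolist(),f["camera_matrix"].round(1).tolist(),f["D"])
E
```

```text
time_s 0.0
tcp_pos [0.14978965 0.50253792 0.23010397]
tool_rot [-0.45360156 -3.10800473  0.00355857]
opening 0.08518344395834541
ft_force [-0.95279822 -0.07754401 -0.71115118]
top [[0.012, 0.981, -0.193, 0.228], [-1.0, 0.012, -0.003, -0.117], [-0.001, 0.193, 0.981, 1.704], [0.0, 0.0, 0.0, 1.0]] [[476.3, 0.0, 274.9], [0.0, 476.3, 208.3], [0.0, 0.0, 1.0]] [0.03688119 0.         0.         0.         0.        ]
scene [[-0.88, 0.345, -0.328, -0.021], [-0.476, -0.633, 0.611, 0.941], [0.003, 0.693, 0.721, 1.342], [0.0, 0.0, 0.0, 1.0]] [[452.1, 0.0, 284.8], [0.0, 452.1, 208.6], [0.0, 0.0, 1.0]] [0.0469417 0.        0.        0.        0.       ]
```

View pics/top0.png

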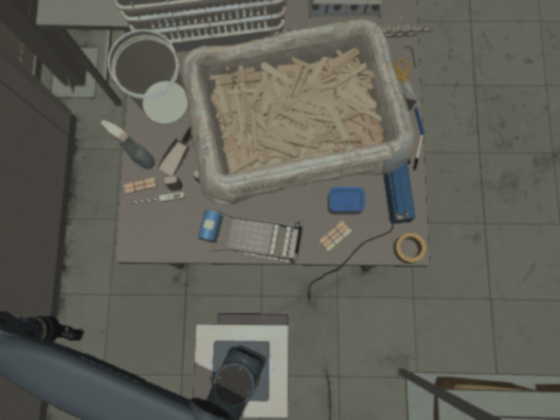

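View pics/scene0.png

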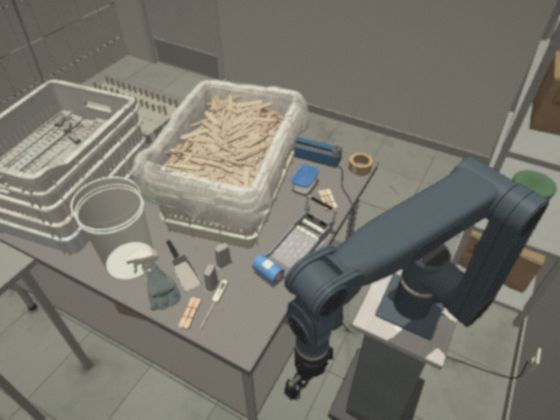

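The top view shows the roll at about (210,226). The ramp runs right (world -y) from x≈228 to the bar at about (297,240), and the crate is above it.

```bash
cat > h.py <<'E'
import cv2,numpy as np
def ray(f,uv):
    p=cv2.undistortPoints(np.array(uv,float).reshape(-1,1,2),f["camera_matrix"],f["D"]).reshape(-1,2)
    return np.c_[p[:,0],-p[:,1],-np.ones(len(p))]@f["pose"][:3,:3].T
def atz(f,uv,z):
    d=ray(f,uv);o=f["pose"][:3,3];return o+d*((np.broadcast_to(z,len(d))-o[2])/d[:,2])[:,None]
def proj(f,P):
    T=np.linalg.inv(f["pose"]);c=np.atleast_2d(P)@T[:3,:3].T+T[:3,3]
    c=c*[1,-1,-1];return cv2.projectPoints(c,np.zeros(3),np.zeros(3),f["camera_matrix"],f["D"])[0].reshape(-1,2)
E
python3 - <<'E'
import cv2,numpy as np
f=np.load("pics/top0.npz");i=f["image"][195:275,190:312,::-1]
cv2.imwrite("pics/c0.png",cv2.resize(i,None,fx=6.5,fy=6.5,interpolation=cv2.INTER_CUBIC))
E
```

```text
(no output)
```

View pics/c0.png

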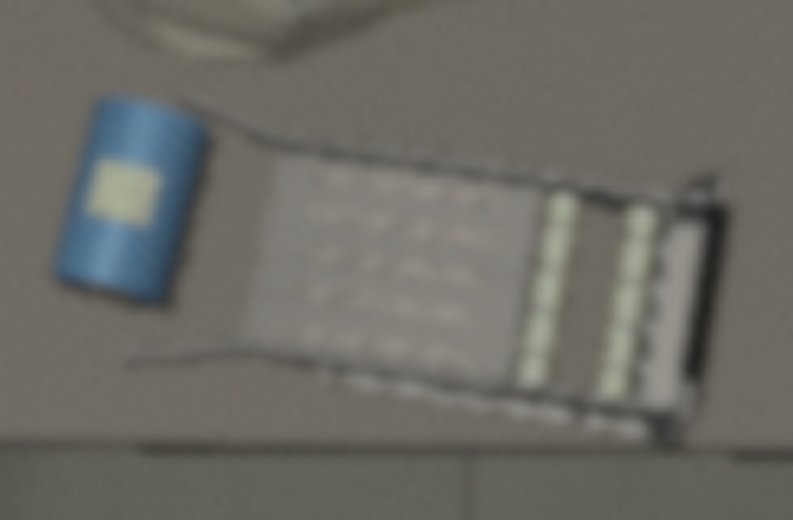

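The crop shows the ramp foot edge from (270,150) to (242,350). The rollers run (563,195)-(533,385) and (643,207)-(612,397). The roll's silhouette corners are (100,97), (210,122), (57,285) and (168,303).

```bash
cat > m.py <<'E'
from h import *
f=np.load("pics/top0.npz")
def c(l):return (np.array(l,float)+.5)/6.5-.5+[190,195]
A=lambda l,z:atz(f,c(l),z)[:,:2]
foot=A([(270,150),(242,350)],0.0).mean(0)
r1=A([(563,195),(533,385)],.0235);r2=A([(643,207),(612,397)],.0235)
print("foot",foot,"r1",r1,"r2",r2)
print("lens",np.linalg.norm(r1.mean(0)-foot),np.linalg.norm(r2.mean(0)-r1.mean(0)))
ux=r2.mean(0)-foot;ux/=np.linalg.norm(ux)
ay=(r1[0]-r1[1])+(r2[0]-r2[1]);ay/=np.linalg.norm(ay)
print("yaw from line",np.degrees(np.arctan2(*ux[::-1])),"from axles(+-90)",np.degrees(np.arctan2(*ay[::-1])))
yaw=np.arctan2(*ux[::-1])*.5+.5*(np.arctan2(*ay[::-1])-np.pi/2)
print("yaw",np.degrees(yaw))
u=np.array([np.cos(yaw),np.sin(yaw)])
o=np.mean([foot+.1*u,r1.mean(0)-.062*u,r2.mean(0)-.106*u],0);print("stand origin",o,[foot+.1*u,r1.mean(0)-.062*u,r2.mean(0)-.106*u])
L=A([(100,97),(57,285)],.032);R=A([(210,122),(168,303)],.032)
rc=(L+R).mean(0)/2;a=(L[0]-L[1]+R[0]-R[1]);print("roll",rc,"diam",np.linalg.norm(np.cross(L[1]-L[0],R[0]-L[0]))/np.linalg.norm(L[1]-L[0]),"len",np.linalg.norm(a)/2,"axis",np.degrees(np.arctan2(*a[::-1])))
Rm=np.array([[u[0],u[1]],[-u[1],u[0]]]);print("roll in stand",Rm@(rc-o))
# depth check
d=f["depth"]
for n,p in(("roll top",(130,200)),("deck",(400,270)),("table",(210,230))):
    q=c([p])[0];D=d[int(round(q[1])),int(round(q[0]))];r=ray(f,[q])[0];print(n,f["pose"][:3,3]+r*D)
E
python3 m.py
```

```text
foot [0.47041721 0.0533711 ] r1 [[ 0.49921169 -0.11661433]
 [ 0.39462603 -0.10155839]] r2 [[ 0.49307922 -0.16061295]
 [ 0.38864522 -0.14449332]]
lens 0.16414810191296006 0.043886707573881314
yaw from line -98.16752195144771 from axles(+-90) -8.483206131537633
yaw -98.32536404149266
stand origin [ 0.45601477 -0.046995  ] [array([ 0.45593779, -0.04557508]), array([ 0.4558961 , -0.04773973]), array([ 0.45621041, -0.04767019])]
roll [0.49160385 0.11771531] diam 0.06227259938824391 len 0.10398355032093204 axis -10.645349113407748
roll in stand [-0.16812765  0.01136494]
roll top [0.48776181 0.11585037 0.06028832]
deck [ 0.45763724 -0.02758223  0.01603351]
table [0.48074662 0.07914688 0.00142858]m.py:17: DeprecationWarning: Arrays of 2-dimensional vectors are deprecated. Use arrays of 3-dimensional vectors instead. (deprecated in NumPy 2.0)
  rc=(L+R).mean(0)/2;a=(L[0]-L[1]+R[0]-R[1]);print("roll",rc,"diam",np.linalg.norm(np.cross(L[1]-L[0],R[0]-L[0]))/np.linalg.norm(L[1]-L[0]),"len",np.linalg.norm(a)/2,"axis",np.degrees(np.arctan2(*a[::-1])))
```

>>> send_rows(deltas=[-35,-16,0,7,0,-71,-33,0,14,0,-107,-49,0,20,0.1,-142,-65,0,27,0.2,-178,-82,0,34,0.3,-213,-98,0,41,0.4,-249,-114,0,48,0.4,-284,-130,0,54,0.4,-320,-147,0,61,0.4,-355,-163,0,68,0.4,-391,-179,0,75,0.4,-426,-195.5,0,81.7,0.4,-426,-195.5,0,81.7,0.4,-426,-195.5,0,81.7,0.4])

```text
time_s: 1.85
tcp_pos: [0.5018, 0.1941, 0.2307]
tool_rot: [-2.375, -2.054, 0.002]
ft_force: [0.2, -0.1, -0.7]
opening: 0.0515
grasp_force: 0.0
```

```bash
python3 - <<'E'
from workcell import *
from h import *
from scipy.spatial.transform import Rotation as R
s=read_state();print(s["time_s"],s["tcp_pos"],R.from_rotvec(s["tool_rot"]).as_matrix().round(3).tolist(),s["opening"])
f=grab_frame("wrist");np.savez("pics/w1.npz",**f);cv2.imwrite("pics/w1.png",f["image"][:,:,::-1])
E
```

```text
1.85 [0.50184765 0.19407844 0.2307215 ] [[0.144, 0.99, -0.002], [0.99, -0.144, 0.0], [-0.0, -0.002, -1.0]] 0.05152289153734251
```

View pics/w1.png

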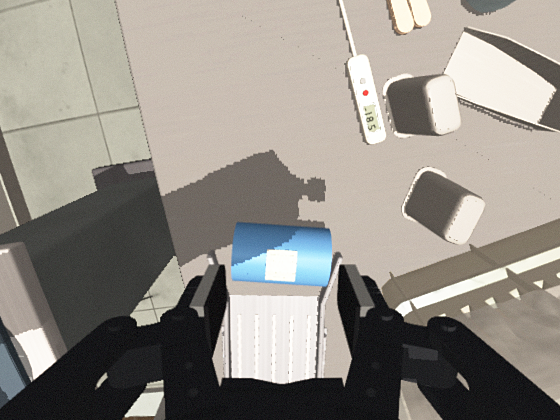

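The wrist view shows the roll with corners at about (235,222), (330,229), (330,285) and (233,282). The ramp foot edge runs from about (229,293) to (322,297). The path down behind the roll is free.

```bash
python3 - <<'E'
from h import *
f=np.load("pics/w1.npz");o=np.array([.456,-.047]);y=np.radians(-98.3);M=np.array([[np.cos(y),np.sin(y)],[-np.sin(y),np.cos(y)]])
S=lambda uv,z:(atz(f,uv,z)[:,:2]-o)@M.T
print(f["pose"][:3,3]);print("roll corners",S([(235,222),(330,229),(330,285),(233,282)],.032).round(4).tolist())
print("foot",S([(229,293),(322,297)],0).round(4).tolist())
d=f["depth"]
for n,(u,v) in(("top",(300,240)),("tbl",(280,200))):print(n,f["pose"][:3,3]+ray(f,[(u,v)])[0]*d[v,u])
E
```

```text
[0.51220772 0.26882098 0.37384676]
roll corners [[-0.207, -0.04], [-0.1993, 0.0612], [-0.1322, 0.0642], [-0.1358, -0.0452]]
foot [[-0.103, -0.0561], [-0.0977, 0.0601]]
top [0.51199473 0.14152006 0.05225298]
tbl [ 4.95667151e-01  1.72369126e-01 -1.14995503e-04]
```

>>> send_rows(deltas=[0,-2,50,0,0.4,0,-4,100,0,0.4,0,-6,140,0,0.4,0,-6,180,0,0.4,0,-6,200,0,0.4,0,-6,210,0,0.4,0,-6,216,0,0.4,-6,-6,216,0,0.4,-12,-6,216,0,0.4,-17,-6,216,0,0.4,-21,-6,216,0,0.4,-25,-6,216,0,0.4,-28,-6,216,0,0.4,-31,-6,216,0,0.4,-34,-6,216,0,0.4,-37,-6,216,0,0.4])

```text
time_s: 3.9
tcp_pos: [0.4911, 0.1581, 0.0153]
tool_rot: [-2.376, -2.055, 0.0]
ft_force: [-0.5, -0.6, 0.5]
opening: 0.0509
grasp_force: 0.0
```

```bash
python3 - <<'E'
from workcell import *
from h import *
f=grab_frame("wrist");np.savez("pics/w2.npz",**f);cv2.imwrite("pics/w2.png",f["image"][:,:,::-1])
E
```

```text
(no output)
```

View pics/w2.png

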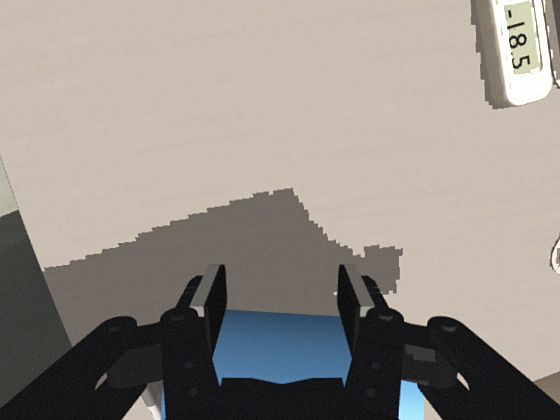

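The fingers are at the roll's rear, whose edge runs from (215,310) to (350,316) between the pads. I'll start pushing slowly.

>>> send_rows(deltas=[-3,0,0,0,0.4,-6,0,0,0,0.4,-9,0,0,0,0.4,-12,0,0,0,0.4,-16,0,0,0,0.4,-20,-1,0,0,0.4,-24,-1,0,0,0.4,-28,-1,0,0,0.4,-32,-2,0,0,0.4,-36,-2,0,0,0.4,-40,-2,0,0,0.4,-44,-3,0,0,0.4,-48,-3,0,0,0.4,-52,-3,0,0,0.4,-56,-4,0,0,0.4,-60,-4,0,0,0.4])

```text
time_s: 5.95
tcp_pos: [0.4784, 0.0993, 0.0153]
tool_rot: [-2.376, -2.055, -0.0]
ft_force: [0.1, 0.6, -0.2]
opening: 0.0513
grasp_force: 0.2
```

```bash
python3 - <<'E'
from workcell import *
from h import *
s=read_state();print(s["tcp_pos"],s["ft_force"])
f=grab_frame("top");np.savez("pics/t3.npz",**f)
i=f["image"][195:275,190:312,::-1]
cv2.imwrite("pics/t3.png",cv2.resize(i,None,fx=6.5,fy=6.5,interpolation=cv2.INTER_CUBIC))
E
```

```text
[0.47839025 0.09930301 0.01530148] [ 0.08591576  0.58264739 -0.17838242]
```

View pics/t3.png

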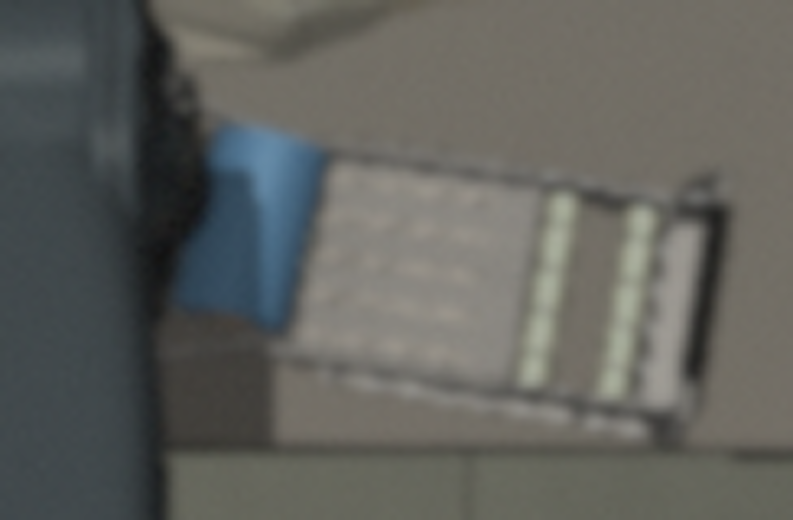

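The roll's front edge now runs from (325,150) to (285,332), with its +y end near the guide.

```bash
python3 - <<'E'
from h import *
f=np.load("pics/t3.npz");o=np.array([.456,-.047]);y=np.radians(-98.3);M=np.array([[np.cos(y),np.sin(y)],[-np.sin(y),np.cos(y)]])
c=lambda l:(np.array(l,float)+.5)/6.5-.5+[190,195]
S=lambda l,z:((atz(f,c(l),z)[:,:2]-o)@M.T).round(4).tolist()
print("front edge",S([(325,150),(285,332)],.034),"guide inner",S([(335,153),(280,350)],.02))
print("tcp",M@(np.array([.4784,.0993])-o))
E
```

```text
front edge [[-0.0697, 0.0554], [-0.074, -0.0465]] guide inner [[-0.0654, 0.0569], [-0.0765, -0.0552]]
tcp [-0.1480012   0.00104607]
```

>>> send_rows(deltas=[-4,0,-0.5,0,0.4,-8,0,-1,0,0.4,-13,0,-2,0,0.4,-18,0,-3,0,0.4,-23,0,-3.5,0,0.4,-28,0,-4.5,0,0.4,-33,0,-5,0,0.4,-38,0,-6,0,0.4,-43,0,-7,0,0.4,-48,0,-7.5,0,0.4,-53,0,-8.5,0,0.4,-58,0,-9,0,0.4,-63,0,-10,0,0.4,-68,0,-11,0,0.4,-73,0,-11.5,0,0.4,-78,0,-12.5,0,0.4,-83,0,-13,0,0.4,-88,0,-14,0,0.4,-92,0,-14.5,0,0.4,-96,0,-15,0,0.4])

```text
time_s: 8.5
tcp_pos: [0.4646, 0.0042, 0.0303]
tool_rot: [-2.376, -2.055, -0.0]
ft_force: [0.1, 1.1, -0.5]
opening: 0.0515
grasp_force: 0.8
```

```bash
python3 - <<'E'
from workcell import *
from h import *
s=read_state();print(s["tcp_pos"],s["ft_force"],s["grasp_force"])
f=grab_frame("top");np.savez("pics/t4.npz",**f)
i=f["image"][195:275,190:312,::-1]
cv2.imwrite("pics/t4.png",cv2.resize(i,None,fx=6.5,fy=6.5,interpolation=cv2.INTER_CUBIC))
E
```

```text
[0.46458121 0.00423111 0.03034471] [ 0.08565684  1.11959842 -0.50906521] 0.7703767251223326
```

View pics/t4.png

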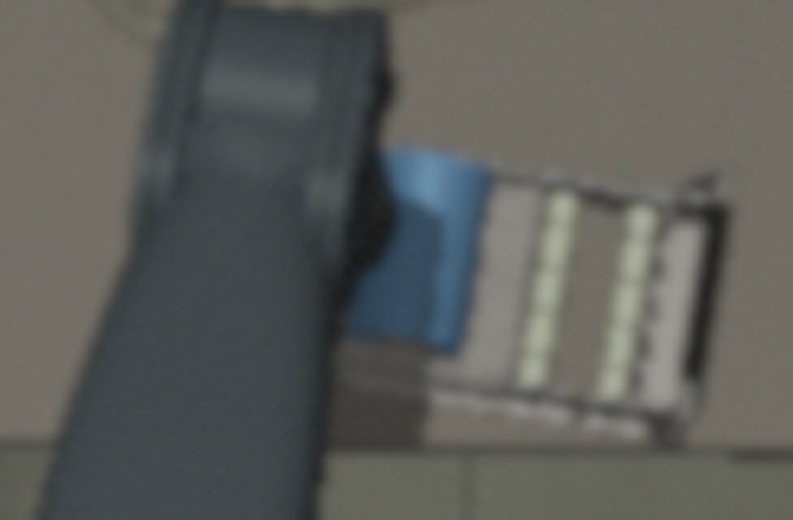

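The roll is square on the ramp, with its front edge from (490,170) to (462,350), and in contact (about 1 N). I'll carry on over the roller.

>>> send_rows(deltas=[-4,0,-0.5,0,0.4,-9,0,-1.5,0,0.4,-14,0,-2,0,0.4,-19,0,-3,0,0.4,-24,0,-4,0,0.4,-29,0,-4.5,0,0.4,-34,0,-5.5,0,0.4,-39,0,-6,0,0.4,-44,0,-7,0,0.4,-49,0,-8,0,0.4,-53,0,-9,0,0.4,-57,0,-9.5,0,0.4,-61,0,-10,0,0.4,-65,0,-10.5,0,0.4,-69,0,-11,0,0.4,-73,0,-11,0,0.4,-77,0,-11,0,0.4,-81,0,-11,0,0.4,-84,0,-11,0,0.4,-86,0,-11,0,0.4])

```text
time_s: 11.05
tcp_pos: [0.4521, -0.0808, 0.0413]
tool_rot: [-2.377, -2.055, 0.0]
ft_force: [0.3, 0.2, 0.0]
opening: 0.0511
grasp_force: 0.0
```

```bash
python3 - <<'E'
from workcell import *
from h import *
s=read_state();print(s["tcp_pos"],s["ft_force"],s["grasp_force"])
a=grab_frame("top");b=grab_frame("scene");np.savez("pics/t5.npz",**a);np.savez("pics/s5.npz",**b)
i=cv2.resize(a["image"][195:265,220:320,::-1],(560,392),interpolation=cv2.INTER_CUBIC)
j=cv2.resize(b["image"][180:280,240:360,::-1],(672,560)[:2],interpolation=cv2.INTER_CUBIC)[:392*560//392] 
j=cv2.resize(j,(240,200));
cv2.imwrite("pics/t5.png",np.hstack([i,cv2.copyMakeBorder(j,0,192,0,0,cv2.BORDER_CONSTANT)]))
E
```

```text
[ 0.4521436  -0.08082949  0.04128789] [0.25489859 0.2245182  0.02220668] 0.0
```

View pics/t5.png

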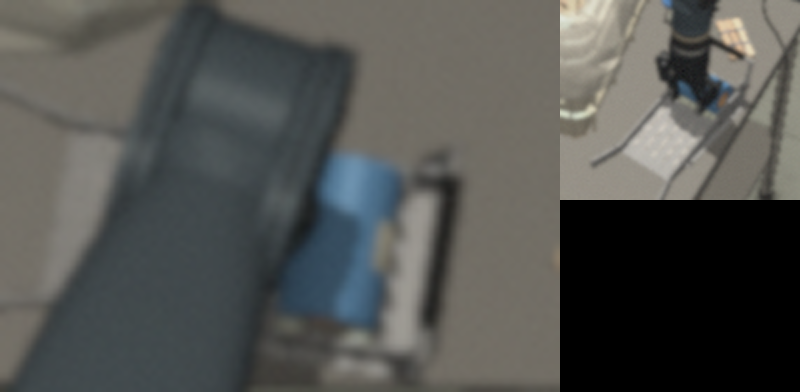

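The force is gone and the roll has dropped in against the buffers. Next I'll back off, rise and pass over the bar with the fingers shut.

>>> send_rows(deltas=[5,0,0,0,0.4,20,0,0,0,0.4,35,0,0,0,0.4,40,0,-40,0,0.4,40,0,-90,0,0.7,40,0,-140,0,1,20,0,-170,0,1,-20,0,-170,0,1,-60,0,-170,0,1,-100,0,-170,0,1,-140,0,-170,0,1,-156,0,-170,0,1,-156,0,-170,0,1])

```text
time_s: 12.78
tcp_pos: [0.4298, -0.2346, 0.2111]
tool_rot: [-2.377, -2.053, -0.001]
ft_force: [-0.7, 1.2, 0.3]
opening: -0.0001
grasp_force: 0.0
```

```bash
python3 - <<'E'
from workcell import *
from h import *
s=read_state();print(s["tcp_pos"],s["ft_force"],s["opening"])
f=grab_frame("wrist");np.savez("pics/w6.npz",**f);cv2.imwrite("pics/w6.png",f["image"][:,:,::-1])
E
```

```text
[ 0.42980043 -0.23464688  0.21112839] [-0.72325207  1.2332211   0.25667819] -0.00010026558452244845
```

View pics/w6.png

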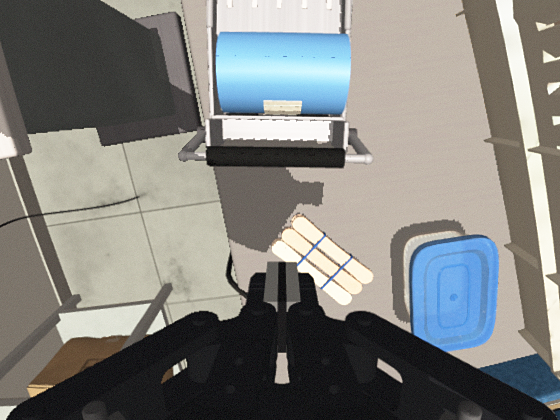

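The roll is seated squarely, spanning (217..350, 32..113). The black bar runs from (207,156) to (345,156), and the fingers are well behind it.

```bash
python3 - <<'E'
from h import *
f=np.load("pics/w6.npz");o=np.array([.456,-.047]);y=np.radians(-98.3);M=np.array([[np.cos(y),np.sin(y)],[-np.sin(y),np.cos(y)]])
S=lambda uv,z:((atz(f,uv,z)[:,:2]-o)@M.T).round(4).tolist()
print("bar",S([(207,157),(345,156)],.119),"roll",S([(217,72),(350,72)],.052), "rear edge",S([(283,113)],.052))
print("tcp",M@(np.array([.4298,-.2346])-o))
E
```

```text
bar [[0.1446, -0.0512], [0.144, 0.0442]] roll [[0.0823, -0.0536], [0.0823, 0.0575]] rear edge [[0.1158, 0.0016]]
tcp [0.18941717 0.00115565]
```

>>> send_rows(deltas=[0,-2,50,0,1,0,-4,90,0,1,0,-4,103,0,1,-8,-4,103,0,1,-18,-4,103,0,1,-24,-4,103,0,1,-29,-4,103,0,1,-34,-4,103,0,1,-39,-4,103,0,1,-44,-4,103,0,1,-49,-4,104,0,1,-54,-4,105,0,1,-58,-4,106,0,1,-62,-4,107,0,1,-66,-4,108,0,1,-70,-4,110,0,1,-74,-4,112,0,1,-78,-4,114,0,1,-81,-4,115,0,1,-81,-4,115,0,1])

```text
time_s: 15.32
tcp_pos: [0.4139, -0.3147, 0.0962]
tool_rot: [-2.377, -2.054, -0.0]
ft_force: [0.5, 0.1, -0.6]
opening: -0.0003
grasp_force: 0.0
```

>>> send_rows(deltas=[0,0,0,0,1,0,0,0,0,1,0,0,0,0,1,0,0,0,0,1,0,0,0,0,1,0,0,0,0,1,0,0,0,0,1,0,0,0,0,1,0,0,0,0,1,15,0,0,0,1,5,0,-10,0,1,0,0,-40,0,1,-40,0,-80,0,1,-80,0,-110,0,1,-80,0,-110,0,1])

```text
time_s: 17.2
tcp_pos: [0.4031, -0.3979, 0.2102]
tool_rot: [2.374, 2.046, -0.002]
ft_force: [-0.5, 1.3, -0.3]
opening: -0.0003
grasp_force: 0.0
```

The force stayed near zero because I had the x sign reversed: tool -x is uphill, so I moved away from the bar. Nothing was touched. I'll come back and push in +x.

>>> send_rows(deltas=[40,-1,0,0,1,80,-2,0,0,1,120,-2,0,0,1,150,-2,0,0,1,164,-2,10,0,1,165,-2,50,0,1,165,-2,90,0,1,165,-2,102,0,1,173,-2,102,0,1,182,-2,102,0,1,188,-2,102,0,1,193,-2,102,0,1,198,-2,102,0,1,203,-2,102,0,1,208,-2,102,0,1])

```text
time_s: 19.08
tcp_pos: [0.4306, -0.1872, 0.1043]
tool_rot: [-2.376, -2.055, -0.0]
ft_force: [0.2, -0.3, -0.8]
opening: -0.0008
grasp_force: 0.4
```

>>> send_rows(deltas=[4,0,0,0,1,8,0,1,0,1,12,0,2,0,1,16,0,3,0,1,20,0,4,0,1,24,0,6,0,1,28,0,8,0,1,32,0,10,0,1,36,0,12,0,1,39,0,13,0,1,39,0,13,0,1])

```text
time_s: 20.45
tcp_pos: [0.4361, -0.1488, 0.0912]
tool_rot: [-2.376, -2.055, 0.0]
ft_force: [-0.1, -0.4, -0.7]
opening: -0.0002
grasp_force: 0.0
```

```bash
python3 - <<'E'
from workcell import *
from h import *
s=read_state();print(s["tcp_pos"],s["ft_force"])
f=grab_frame("wrist");np.savez("pics/w7.npz",**f);cv2.imwrite("pics/w7.png",f["image"][:,:,::-1])
E
```

```text
[ 0.43612268 -0.14875864  0.09120316] [-0.14680246 -0.37018017 -0.71303954]
```

View pics/w7.png

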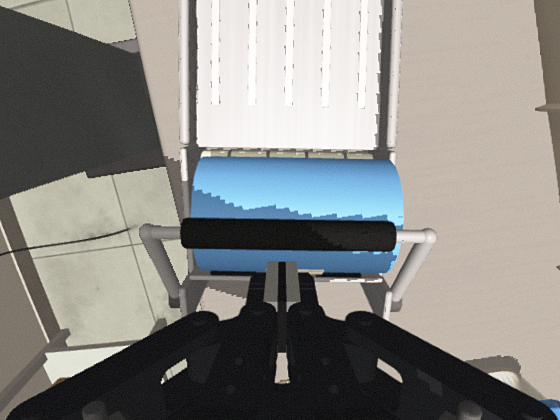

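The bar, from (182,234) to (395,236), has left the fingers and is coming down on the seated roll. I'll withdraw backwards and up, wait, and check.

>>> send_rows(deltas=[-8,0,0,0,1,-16,0,-10,0,1,-16,0,-50,0,1,-16,0,-100,0,1,-60,0,-120,0,1,-85,0,-120,0,1,-85,0,-120,0,1,-85,0,-120,0,1,-85,0,-120,0,1,-85,0,-120,0,1,-85,0,-120,0,1,-85,0,-120,0,1,-85,0,-120,0,1,-85,0,-120,0,1,-85,0,-120,0,1,-85,0,-120,0,1,-85,0,-120,0,1,-85,0,-120,0,1,-85,0,-120,0,1,-85,0,-120,0,1])

```text
time_s: 23.0
tcp_pos: [0.4239, -0.2331, 0.2113]
tool_rot: [-2.376, -2.055, 0.0]
ft_force: [-0.1, 0.1, -0.4]
opening: 0.0002
grasp_force: 0.0
```

>>> send_rows(deltas=[0,0,0,0,1,0,0,0,0,1,0,0,0,0,1,0,0,0,0,1,0,0,0,0,1,0,0,0,0,1,0,0,0,0,1,0,0,0,0,1,0,0,0,0,1,0,0,0,0,1,0,0,0,0,1,0,0,0,0,1,0,0,0,0,1,0,0,0,0,1,0,0,0,0,1,0,0,0,0,1])

```text
time_s: 25.0
tcp_pos: [0.4239, -0.2331, 0.2113]
tool_rot: [2.376, 2.055, 0.0]
ft_force: [0.4, -0.4, 0.4]
opening: -0.0003
grasp_force: 0.0
```

```bash
python3 - <<'E'
from workcell import *
from h import *
f=grab_frame("wrist");np.savez("pics/w8.npz",**f);cv2.imwrite("pics/w8.png",f["image"][:,:,::-1])
o=np.array([.456,-.047]);y=np.radians(-98.3);M=np.array([[np.cos(y),np.sin(y)],[-np.sin(y),np.cos(y)]])
x=lambda X,z:np.r_[o+M.T@[X,-.0035],z]
for t in(1.2,1.38,1.5,1.62):
    p=t-.49;print(t,proj(f,x(.134-.062*np.sin(p),.058+.062*np.cos(p))).round(1))
print("seat",proj(f,np.r_[o+M.T@[.084,0],.0521]).round(1))
E
```

```text
1.2 [[284.8  81.2]]
1.38 [[284.7  70.6]]
1.5 [[284.7  65.3]]
1.62 [[284.6  61.3]]
seat [[288.5  74.4]]
```

View pics/w8.png

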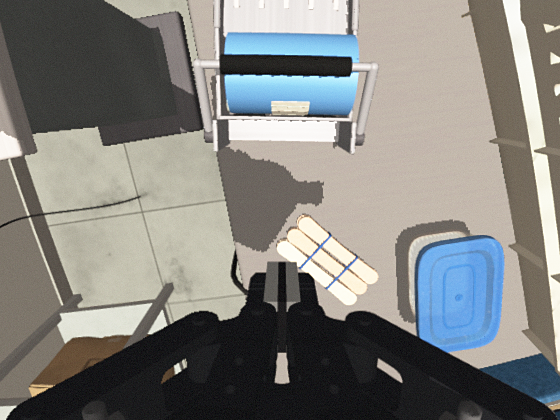

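The bar is at about row 65.5, which matches 1.50 rad (predicted row 65.3). It rests on the roll, which is still seated, and the bystanders are where they were.

```bash
python3 -c "
from workcell import *
print(hand_in())"
```

```text
the job is handed in; nothing more can be done
None
```

I rolled the film up the ramp to the stop, where it lies between the white rollers; the hold-down bar rests on it at about 1.5 rad (estimated from the last picture), and the job is handed in with no verdict returned.

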